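# Hang up the tray that holds the clothes pegs

### The job

See which tray has the clothes pegs in it: draw it forward from under the shelf's upper board, set it down on the free front of the shelf and let go, then swing its folded handle up until it clicks upright. Carry it by that handle, pegs inside, and leave it hanging still from the twin hook by the middle of its crossbar. Leave the other two trays and everything else as they are.

Things in the scene. Friction and masses are not known exactly. Their poses are not given: they have to be found in the camera images.
- shelf: Fixed dark grey plastic shelf. Origin: centre of the underside of its lower board, 360 (x) by 560 (y) by 15 mm thick. x points away from the robot (front edge at x -180). A shorter upper board covers only the back, from x +92 to +180 mm, underside 87 mm and top 99 mm above the table. The strip of lower board in front of the trays is free.
- peg_a: Wooden clothes peg, 75 x 12 x 12 mm, origin centre of underside, x along its length. Lies with the other peg in one of the three trays.
- peg_b: Second wooden clothes peg, same size, in the same tray as the first.
- soap: Pale green bar of soap, 60 x 42 x 22 mm, in another tray; origin centre of underside.
- tin: Round aluminium tin, 55 mm across, 26 high, in the remaining tray; origin centre of underside.
- hook: Fixed post (18 mm, 295 mm tall, dark base) with a clamped-on aluminium twin hook, left or right of the shelf. Origin at the post's foot on the table. Two parallel prongs (8 mm thick, 42 mm either side of the middle, 76 mm free between) stick out along the hook's -x, dip to a V-shaped seat 110 mm from the post and turn up at the tips.
- hook_seat (a point): Where the middle of a handle's crossbar comes to lie when hung: midway between the prongs, 259 mm above the table, 110 mm in front of the post. Same axes as the hook (y runs from prong to prong, along the hung bar; -x is the open side). The prong tips rise 23 mm above this point, 22 mm nearer the open side.
- detergent: White detergent bottle, 72 mm across, 200 tall, standing loose at whichever end of the shelf has no hook; leave alone. Origin centre of underside.
- jar: Glass jar with steel twist lid, 66 mm across, 85 tall, on the shelf's upper board; leave alone. Origin centre of underside.
- yellow_tray: Loose yellow plastic peg tray, 100 (x) by 130 (y) by 45 mm high, walls and floor 4 mm, about 0.4 kg with its handle. Origin centre of underside; z up; its grip lip is at -x (towards the robot), its folded handle at +x. The handle's hinge axis runs along y, 38 mm straight above the origin. Two ears in the side walls, 36 mm wide, rise to 82 mm.
- yellow_lip (a point): Middle of the top of the yellow tray's front wall, which has a lip 10 mm thick (x), 90 long (y) and 18 deep: the place to pinch it across x from above. Its axes are the tray's.
- yellow_bar (a point): Middle of the yellow handle's straight round steel crossbar, 10 mm thick, 144 long along the tray's y, with a dark grip sleeve in the middle (16 mm thick, 36 long) that turns freely on it; 95 mm from the hinge axis. Folded, it lies level behind the tray, 45 mm from its back wall, 38 mm above the tray's underside; upright, 133 mm straight above it.
- yellow_handle (a joint): Angle of the yellow tray's carry handle: 0 folded flat to the back (+x), 1.57 upright and clicked home. A sprung black button in the tray's side ear resists it from about 1.05 to 1.3, then pops out behind it and holds it upright; let go before that, it falls back.
- blue_tray: Loose blue plastic peg tray, 100 (x) by 130 (y) by 45 mm high, walls and floor 4 mm, about 0.4 kg with its handle. Origin centre of underside; z up; its grip lip is at -x (towards the robot), its folded handle at +x. The handle's hinge axis runs along y, 38 mm straight above the origin. Two ears in the side walls, 36 mm wide, rise to 82 mm.
- blue_lip (a point): Middle of the top of the blue tray's front wall, which has a lip 10 mm thick (x), 90 long (y) and 18 deep: the place to pinch it across x from above. Its axes are the tray's.
- blue_bar (a point): Middle of the blue handle's straight round steel crossbar, 10 mm thick, 144 long along the tray's y, with a dark grip sleeve in the middle (16 mm thick, 36 long) that turns freely on it; 95 mm from the hinge axis. Folded, it lies level behind the tray, 45 mm from its back wall, 38 mm above the tray's underside; upright, 133 mm straight above it.
- blue_handle (a joint): Angle of the blue tray's carry handle: 0 folded flat to the back (+x), 1.57 upright and clicked home. A sprung black button in the tray's side ear resists it from about 1.05 to 1.3, then pops out behind it and holds it upright; let go before that, it falls back.
- white_tray: Loose white plastic peg tray, 100 (x) by 130 (y) by 45 mm high, walls and floor 4 mm, about 0.4 kg with its handle. Origin centre of underside; z up; its grip lip is at -x (towards the robot), its folded handle at +x. The handle's hinge axis runs along y, 38 mm straight above the origin. Two ears in the side walls, 36 mm wide, rise to 82 mm.
- white_lip (a point): Middle of the top of the white tray's front wall, which has a lip 10 mm thick (x), 90 long (y) and 18 deep: the place to pinch it across x from above. Its axes are the tray's.
- white_bar (a point): Middle of the white handle's straight round steel crossbar, 10 mm thick, 144 long along the tray's y, with a dark grip sleeve in the middle (16 mm thick, 36 long) that turns freely on it; 95 mm from the hinge axis. Folded, it lies level behind the tray, 45 mm from its back wall, 38 mm above the tray's underside; upright, 133 mm straight above it.
- white_handle (a joint): Angle of the white tray's carry handle: 0 folded flat to the back (+x), 1.57 upright and clicked home. A sprung black button in the tray's side ear resists it from about 1.05 to 1.3, then pops out behind it and holds it upright; let go before that, it falls back.

How it is judged:
By the outcome, as a careful person would: the job done as asked, in the order asked, and still so for the second after the job is handed in, with the robot touching nothing.
It also fails if it takes over 72 s, if anything falls off the work surface, if the arm or the gripper's body presses on something with over 40 N, if the wrist force passes 120 N, or if a joint passes its speed limit or range.

### The arm

A 6-joint arm with a two-finger parallel gripper is mounted at the origin on the work surface. World frame = base frame: x ahead of the robot, y to its left, z up, the work surface at z = 0. Lengths are in m, angles in rad, forces in N, time in s.
With the tool pointing down it reaches from about 0.275 to 0.775 m from the base axis. Payload 14.6 kg.
Tool frame: the origin (TCP) lies midway between the tips of the shut fingers; the grasp point (between the pads) lies 19 mm behind it; z points along the fingers, y is the line along which they close (so a half turn about z gives the same grasp; the last joint's range is limited). The gripper opens to 85 mm and grips with 20 to 120 N. Pads are 22 mm wide; open, the fingers measure 114 mm over their backs; the gripper's body (76 mm by 85 mm) begins 54 mm behind the grasp point. The pads swing forward as they close: fully open they stand 13 mm farther back than shut.
Start: joints at [-0.155, 0.263, -0.048, 1.259, 0, 1.415], TCP at [0.525, -0, 0.202] pointing down, gripper open.
Joint ranges: [-2.65, 2.65], [-0.89, 1.7], [-1.18, 1.37], [-2.13, 2.11], [-1.35, 1.29], [-3.14, 3.14]. Speed limits (rad/s): [1.89, 1.89, 2.57, 2.79, 3.14, 3.14].

### API

Orientations are given as a unit quaternion [x, y, z, w].
In Python, from station import readout, read_camera, env gives the robot as it stands.
- The arm moves only by the tool apply_moves, never from a script. Its argument "plan" is a list of rows, each a list of 3 entries, a list of its own where there are three numbers: the turn, a rotation vector about the tool's x, y, z in degrees, then the shift along the tool's x, y, z in mm, then the opening, from 0 (shut) to 1 (fully open). In form: [[[ax, ay, az], [tx, ty, tz], grip], ...]. A call has 1 to 20 rows; each row is the pose to reach, as a shift and turn from the pose commanded when the call began, along the tool's axes at that moment; what a row does not reach only later rows make up. A row lasts 1/8 s, in which the tool goes at most 62.5 mm and 10.7 degrees, less where a joint would pass 70% of its speed; a pose out of reach is approached as far as the arm can. A call with a gripper value outside its range is refused whole. The fingers move at their own pace and stop on an object; "squeeze" is the grip in N (left out, the last holds). Time passes only in rows, so rows that repeat a pose let the fingers close. It gives the time, the measured TCP pose, the force, the opening and the grip force at its end, in the units of the state.
- readout.state(): the state, without advancing time (a new reading comes with each control period).
- read_camera(name): name is "scene" or "side" or "wrist"; returns a dict with "frame" (420x560x3 uint8, red, green, blue), "depth" (420x560 float32, m along the optical axis (not along the pixel's ray), 0 where there is no reading), "K" (3x3 intrinsics, pixels), "k1" (the pictures are not rectified: a ray, as slopes to the right and down, at radius r is drawn at 1 + k1 r^2 times it, then the intrinsics apply), "extrinsics" (4x4, takes a point from camera to world coordinates); the wrist camera has in their place "mount" (4x4, takes a point from camera to tool coordinates, whose origin is the TCP and whose axes are the flange's). Camera axes: x right, y up, looking along -z (the intrinsics and any distortion apply to the point x, -y, -z); pixel columns grow to the right and rows downward; lengths in m; the calibration is good to about 2 mm. A picture is of the moment at which its call begins: read the wrist's pose just before it.
- env.hand_in(): hands the job in; it is judged then, once.
The state is a dict: "clock": time; "qpos": joint angles; "dq": joint speeds; "effort": joint torques, N m; "ee_pos": TCP position; "ee_rot": TCP orientation; "contact_force": force on the tool from outside, world axes, zero at the start; "moment": the same for the moment, N m; "width": opening from 0.0 (shut) to 1.0 (fully open); "gripper_force": force on a finger pad.
Only numpy, scipy, OpenCV 4.12 (cv2) and the standard library are available. Lean on these libraries where they do the work, as an engineer would, in place of code of your own. Each camera call takes 0.05 s, during which the arm holds its last target. There are 200 camera calls.

## Working session

There is one attempt and no reset: what is moved stays moved. The work goes in short steps, Python scripts to look and compute and a tool call to move; the robot and the scene stay as the last step left them, time stands still between calls to the robot, and variables do not carry over. Pictures are saved under pics/ and viewed, at most 12 in all, crops included, and the job is handed in when it is done.

Besides the shell and the picture viewer there is one more tool, called after ">>>" as a command line: name --argument value ..., lists and objects as JSON in quotes. apply_moves: Moves the arm, as the interface text tells. Its arguments: {"type":"object","properties":{"plan":{"type":"array","items":{"type":"array"}},"squeeze":{"type":"number"}},"required":["plan"]}

```bash
mkdir -p pics; cat > h.py <<'E'
import numpy as np, cv2
from station import readout, read_camera, env
from scipy.spatial.transform import Rotation as R
def cam(name):
    s=readout.state(); c=read_camera(name)
    if 'extrinsics' in c: T=np.array(c['extrinsics'])
    else:
        W=np.eye(4); W[:3,:3]=R.from_quat(s['ee_rot']).as_matrix(); W[:3,3]=s['ee_pos']; T=W@np.array(c['mount'])
    c['T']=T; return c
def rays(c,uv):
    uv=np.asarray(uv,float).reshape(-1,1,2); k=np.array([c['k1'],0,0,0,0.])
    n=cv2.undistortPoints(uv,np.array(c['K'],float),k).reshape(-1,2)
    return np.c_[n[:,0],-n[:,1],-np.ones(len(n))]
def plane(c,uv,z):
    d=rays(c,uv)@c['T'][:3,:3].T; o=c['T'][:3,3]; return o+d*((z-o[2])/d[:,2])[:,None]
def cloud(c):
    h,w=c['depth'].shape; u,v=np.meshgrid(np.arange(w),np.arange(h))
    r=rays(c,np.c_[u.ravel(),v.ravel()])*c['depth'].ravel()[:,None]
    return (r@c['T'][:3,:3].T+c['T'][:3,3]).reshape(h,w,3)
def save(c,n): cv2.imwrite('pics/'+n,c['frame'][...,::-1])
E
python3 - <<'E'
from h import *
a=cam('scene');b=cam('side')
cv2.imwrite('pics/both.png',cv2.resize(np.vstack([a['frame'],b['frame']]),(450,675))[...,::-1]) if 0 else None
save(a,'scene0.png');save(b,'side0.png')
for c in(a,b):print(c['T'].round(3).tolist(),c['k1'],np.array(c['K']).tolist(),(c['depth']>0).mean())
print(readout.state())
E
```

```text
[[0.65, -0.565, 0.508, 1.294], [0.76, 0.492, -0.425, -0.564], [-0.01, 0.663, 0.749, 1.196], [0.0, 0.0, 0.0, 1.0]] -0.019173896187093233 [[544.1508730681386, 0.0, 273.14623447518454], [0.0, 544.1508730681386, 212.2304147818495], [0.0, 0.0, 1.0]] 0.9959353741496598
[[-0.878, 0.243, -0.413, 0.121], [-0.479, -0.463, 0.745, 0.878], [-0.01, 0.852, 0.523, 0.775], [0.0, 0.0, 0.0, 1.0]] -0.0005696827441384546 [[475.7651351231093, 0.0, 281.29919593588437], [0.0, 475.7651351231093, 217.6908363349299], [0.0, 0.0, 1.0]] 0.9927933673469388
{'clock': 0.1, 'qpos': array([-1.55295682e-01,  2.63466877e-01, -4.88294365e-02,  1.25938291e+00,
       -1.07089091e-05,  1.41550068e+00]), 'dq': array([-0.00090045, -0.002003  ,  0.00237499, -0.0002707 ,  0.0015888 ,
       -0.00062725]), 'effort': array([ 3.99830533e-03, -6.38578105e+01,  3.85062754e+01,  9.92193818e-03,
       -8.72614100e-05, -2.47696767e-05]), 'ee_pos': array([5.24754075e-01, 3.21326654e-05, 2.01593610e-01]), 'ee_rot': array([ 7.07106722e-01,  7.07106703e-01, -2.64440376e-04, -3.53521599e-04]), 'contact_force': array([-0.10035472, -0.7363047 , -0.28285544]), 'moment': array([-0.02849092, -0.03528051,  0.00143897]), 'gripper_force': 0.0, 'width': 0.9984544073365957}
```

View pics/scene0.png

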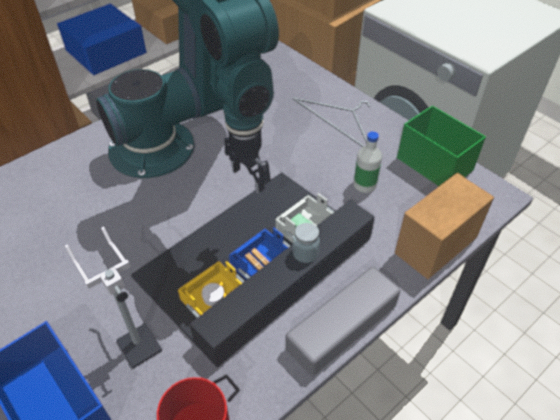

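View pics/side0.png

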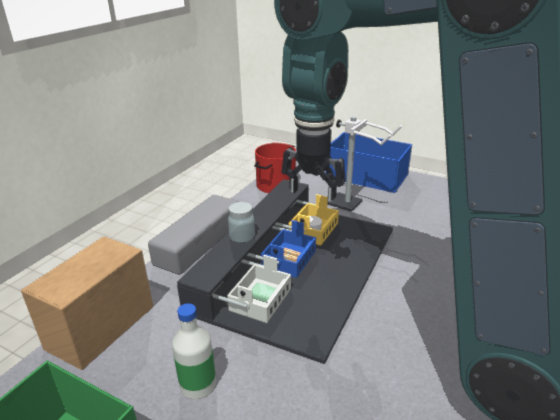

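The pegs lie in the blue middle tray (scene 258,259); the tin is in yellow (213,292) and the soap in white (303,218). The hook's post foot is at about (135,345) and its prong tips at (70,250) and (112,232) in the scene view, with its open side towards the robot.

```bash
python3 - <<'E'
from h import *
a=cam('scene');b=cam('side')
B=[]
for n,c in(('scene',a),('side',b)):
    P=cloud(c);hsv=cv2.cvtColor(c['frame'],cv2.COLOR_RGB2HSV);np.savez(n,P=P,f=c['frame'])
    ok=(c['depth']>0)&(P[...,0]>.3)&(P[...,0]<.9)&(abs(P[...,1])<.5)
    H,S,V=[hsv[...,i].astype(int) for i in range(3)]
    for nm,m in(('blue',(abs(H-112)<12)&(S>130)&(V>60)),('yellow',(abs(H-24)<8)&(S>130)&(V>80))):
        m=m&ok&(P[...,2]>.01)&(P[...,2]<.13)
        if nm=='blue' : m=m&(abs(P[...,1])<.25)
        q=P[m]
        print(n,nm,len(q),'pct',np.percentile(q,[1,50,99],axis=0).round(3).tolist())
        for lo,hi in((.052,.066),(.07,.1)):
            r=q[(q[:,2]>lo)&(q[:,2]<hi)]
            if len(r)>20:
                box=cv2.minAreaRect((r[:,:2]*1000).astype(np.float32));print(lo,len(r),box,r.mean(0).round(4))
    # hook
    m=(c['depth']>0)&(P[...,2]>.235)&(P[...,2]<.31)&(P[...,1]<-.15)&(P[...,0]>.2)&(P[...,0]<.95)
    q=P[m];print(n,'hook',len(q))
    if len(q):
        for z in np.arange(.235,.31,.01):
            r=q[(q[:,2]>=z)&(q[:,2]<z+.01)]
            if len(r):print(round(z,3),len(r),r.min(0).round(3),r.max(0).round(3),r.mean(0).round(3))
    m=(c['depth']>0)&(P[...,2]>.03)&(P[...,2]<.23)&(P[...,1]<-.2)&(P[...,0]>.3)&(P[...,0]<.8)&(P[...,1]>-.5)
    q=P[m];print('post?',len(q),q.mean(0).round(3) if len(q) else '',np.percentile(q,[5,50,95],axis=0).round(3).tolist())
    # shelf upper board top
    m=(P[...,2]>.094)&(P[...,2]<.104)&ok&(V<90)&(abs(P[...,1])<.4)
    q=P[m];print('top',len(q),cv2.minAreaRect((q[:,:2]*1000).astype(np.float32)),np.median(q[:,2]))
    m=(P[...,2]>.009)&(P[...,2]<.02)&ok&(V<90)&(abs(P[...,1])<.4)
    q=P[m];print('low',len(q),cv2.minAreaRect((q[:,:2]*1000).astype(np.float32)),np.median(q[:,2]))
E
```

```text
scene blue 1170 pct [[0.523, -0.104, 0.011], [0.581, -0.008, 0.042], [0.634, 0.032, 0.095]]
0.052 297 ((598.3109741210938, -38.77619934082031), (89.60237884521484, 134.40640258789062), 4.12431526184082) [ 0.579  -0.0418  0.0573]
0.07 133 ((610.0489501953125, -37.3651123046875), (38.28974533081055, 131.1067657470703), 3.357124090194702) [ 0.6111 -0.0415  0.0853]
scene yellow 1412 pct [[0.528, -0.265, 0.011], [0.578, -0.186, 0.031], [0.645, -0.133, 0.096]]
0.052 334 ((604.2586669921875, -199.67669677734375), (96.50105285644531, 136.3070831298828), 3.6339428424835205) [ 0.5839 -0.2015  0.0574]
0.07 126 ((635.799560546875, -197.38461303710938), (79.90116119384766, 132.21566772460938), 1.2191798686981201) [ 0.6148 -0.2003  0.0857]
scene hook 1105
0.245 65 [ 0.47  -0.448  0.246] [ 0.637 -0.356  0.255] [ 0.552 -0.41   0.253]
0.255 286 [ 0.461 -0.457  0.255] [ 0.64  -0.355  0.265] [ 0.551 -0.411  0.261]
0.265 378 [ 0.453 -0.456  0.265] [ 0.639 -0.354  0.275] [ 0.565 -0.408  0.27 ]
0.275 299 [ 0.451 -0.456  0.275] [ 0.639 -0.355  0.285] [ 0.578 -0.411  0.279]
0.285 69 [ 0.575 -0.42   0.285] [
[... 1444 characters left out ...]
8 -0.398  0.261]
0.265 168 [ 0.453 -0.452  0.265] [ 0.638 -0.348  0.275] [ 0.558 -0.396  0.269]
0.275 112 [ 0.447 -0.445  0.275] [ 0.637 -0.347  0.285] [ 0.564 -0.397  0.279]
0.285 25 [ 0.576 -0.413  0.285] [ 0.595 -0.395  0.294] [ 0.585 -0.402  0.291]
0.295 1 [ 0.587 -0.396  0.295] [ 0.587 -0.396  0.295] [ 0.587 -0.396  0.295]
post? 1450 [ 0.646 -0.29   0.085] [[0.562, -0.406, 0.037], [0.628, -0.258, 0.083], [0.758, -0.207, 0.191]]
top 2798 ((705.1397705078125, -19.095611572265625), (89.20233154296875, 560.8300170898438), 2.9843270778656006) 0.09701723688017894
low 11315 ((617.8191528320312, -70.62127685546875), (450.65228271484375, 656.0694580078125), 3.0416529178619385) 0.0134069735182053
```

```bash
python3 - <<'E'
from h import *
c=cam('wrist');save(c,'w0.png');P=cloud(c);print(c['T'].round(3).tolist())
hsv=cv2.cvtColor(c['frame'],cv2.COLOR_RGB2HSV).astype(int);H,S,V=[hsv[...,i] for i in range(3)]
m=(abs(H-112)<12)&(S>130)&(V>60)&(c['depth']>0)
q=P[m];print(len(q),np.percentile(q,[1,50,99],axis=0).round(3).tolist())
for lo,hi in((.055,.064),(.07,.1)):
    r=q[(q[:,2]>lo)&(q[:,2]<hi)]
    if len(r):print(lo,len(r),cv2.minAreaRect((r[:,:2]*1000).astype(np.float32)),r.mean(0))
# hook yaw from scene/side
for n in('scene','side'):
    d=np.load(n+'.npz');P=d['P'];
    q=P[(P[...,2]>.245)&(P[...,2]<.292)&(P[...,1]<-.33)&(P[...,1]>-.48)&(P[...,0]>.43)&(P[...,0]<.56)]
    ym=q[:,1].mean()
    for s in(q[:,1]<ym,q[:,1]>ym):
        r=q[s];l=cv2.fitLine((r[:,:2]*1000).astype(np.float32),cv2.DIST_HUBER,0,.01,.01).ravel()
        print(n,len(r),'yaw',np.degrees(np.arctan(l[1]/l[0])),r.mean(0).round(4),'xmin',r[:,0].min())
        for x in np.arange(.445,.56,.01):
            t=r[(r[:,0]>=x)&(r[:,0]<x+.01)]
            if len(t):print('  ',round(x,3),len(t),t[:,1].mean().round(4),t[:,2].mean().round(4),t[:,2].max().round(4))
E
```

```text
[[1.0, 0.0, 0.002, 0.525], [-0.001, 0.951, 0.308, 0.08], [-0.002, -0.308, 0.951, 0.373], [0.0, 0.0, 0.0, 1.0]]
9987 [[0.551, -0.097, 0.017], [0.607, -0.037, 0.029], [0.654, 0.034, 0.096]]
0.055 2094 ((602.87841796875, -30.909011840820312), (100.65898132324219, 135.10997009277344), 3.194124698638916) [ 0.59488553 -0.02942961  0.05914072]
0.07 725 ((604.4782104492188, -29.149818420410156), (35.53730010986328, 135.8087921142578), 1.2443022727966309) [ 0.60370156 -0.03466264  0.08752532]
scene 162 yaw -4.295039 [ 0.4964 -0.4458  0.2646] xmin 0.4511740208742241
   0.445 10 -0.4434 0.2757 0.2791
   0.455 29 -0.4429 0.2695 0.2812
   0.465 27 -0.4435 0.2579 0.2675
   0.475 7 -0.4451 0.2538 0.2558
   0.485 10 -0.4456 0.259 0.2612
   0.495 10 -0.4464 0.263 0.265
   0.505 14 -0.4465 0.2633 0.2674
   0.515 11 -0.4479 0.2644 0.2675
   0.525 15 -0.4482 0.2661 0.2692
   0.535 16 -0.4492 0.2661 0.2698
   0.545 12 -0.4501 0.2677 0.2698
   0.555 1 -0.4462 0.2721 0.2721
scene 155 yaw -4.5928025 [ 0.5016 -0.3617  0.2649] xmin 0.4547942786263055
   0.445 1 -0.3571 0.2773 0.2773
   0.455 20 -0.3583 0.2739
[... 584 characters left out ...]
 0.495 10 -0.4395 0.2614 0.2661
   0.505 9 -0.4413 0.2621 0.2652
   0.515 9 -0.4404 0.264 0.2672
   0.525 8 -0.4429 0.2641 0.2673
   0.535 9 -0.4426 0.2643 0.267
   0.545 10 -0.444 0.2667 0.2705
   0.555 9 -0.441 0.2662 0.2784
side 117 yaw -4.855908 [ 0.5025 -0.3549  0.2624] xmin 0.454932356333542
   0.445 1 -0.3471 0.2775 0.2775
   0.455 14 -0.3516 0.2742 0.2813
   0.465 14 -0.3516 0.2619 0.2694
   0.475 14 -0.3535 0.2512 0.2587
   0.485 9 -0.3549 0.2544 0.2583
   0.495 13 -0.3548 0.259 0.2637
   0.505 10 -0.3556 0.2624 0.2662
   0.515 9 -0.3554 0.2636 0.2666
   0.525 11 -0.3564 0.2644 0.2674
   0.535 7 -0.3576 0.2647 0.2684
   0.545 11 -0.3592 0.2652 0.2681
   0.555 4 -0.3609 0.2667 0.2679
```

View pics/w0.png

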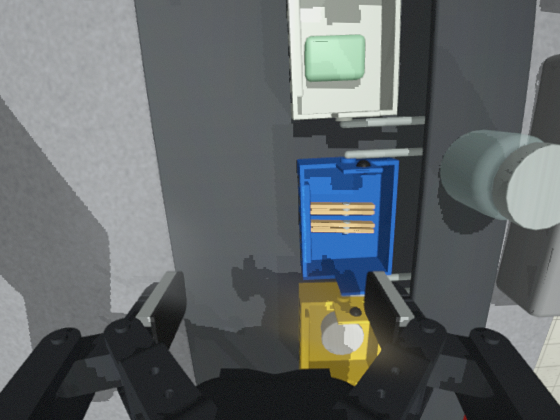

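The wrist view shows the blue tray with rim at columns 300–397, rows 158–280, and two pegs at (343,208) and (343,227) ending close behind the lip. I'll keep the fingertips above peg height.

>>> apply_moves --plan '[[[0,0,-3],[-15,15,30],0.5],[[0,0,-3],[-33,33,70],0.5],[[0,0,-3],[-33,33,100],0.5],[[0,0,-3],[-33,33,120],0.5],[[0,0,-3],[-33,33,140],0.5],[[0,0,-3],[-33,33,155],0.5],[[0,0,-3],[-33,33,162],0.5],[[0,0,-3],[-33,33,162],0.5],[[0,0,-3],[-33,33,162],0],[[0,0,-3],[-33,33,162],0],[[0,0,-3],[-33,33,162],0],[[0,0,-3],[-33,33,162],0],[[0,0,-3],[-33,33,162],0]]' --squeeze 50

```text
clock: 1.88
ee_pos: [0.558, -0.033, 0.04]
ee_rot: [0.688, 0.725, 0.0, 0.0]
contact_force: [-0.4, 0.3, 0.3]
width: -0.0
gripper_force: 0.0
```

```bash
python3 - <<'E'
from h import *
c=cam('side');w=cam('wrist')
im=np.hstack([cv2.resize(c['frame'][160:330,200:420],(440,340)),cv2.resize(w['frame'],(453,340))[:,:360]]);cv2.imwrite('pics/c1.png',im[...,::-1])
print(readout.state()['width'],readout.state()['ee_pos'])
P=cloud(w);hsv=cv2.cvtColor(w['frame'],cv2.COLOR_RGB2HSV).astype(int);H,S,V=[hsv[...,i] for i in range(3)]
q=P[(abs(H-112)<12)&(S>130)&(V>60)&(w['depth']>0)]
r=q[(q[:,2]>.054)&(q[:,2]<.064)];print(len(r),np.percentile(r,[1,50,99],axis=0).round(4).tolist())
E
```

```text
-0.003514261774373794 [ 0.55799622 -0.03299363  0.03998733]
5650 [[0.5509, -0.0963, 0.0542], [0.6056, 0.0017, 0.0592], [0.6545, 0.0354, 0.0616]]
```

View pics/c1.png

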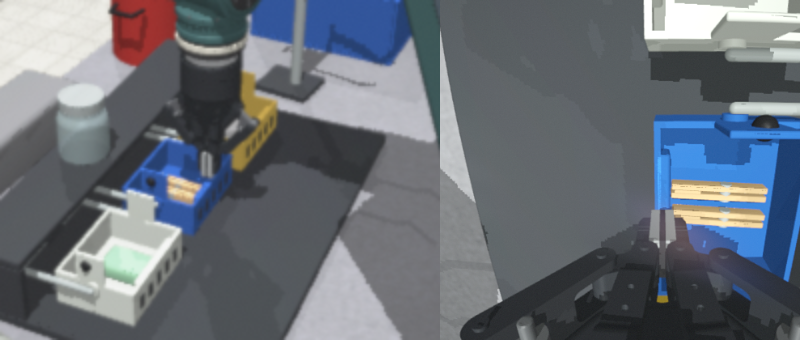

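```bash
python3 - <<'E'
from h import *
w=cam('wrist');f=w['frame'];P=cloud(w)
cv2.imwrite('pics/c2.png',cv2.resize(f[120:340,190:410],(600,600),interpolation=cv2.INTER_CUBIC)[...,::-1])
q=P[170:340,230:330].reshape(-1,3)
for y in np.arange(-.05,.03,.006):
    r=q[(q[:,1]>=y)&(q[:,1]<y+.003)&(q[:,2]>.03)&(q[:,2]<.1)]
    print(round(y,3),[(int(x*1000),round(r[(r[:,0]>=x)&(r[:,0]<x+.003)][:,2].max()*1000)) for x in np.arange(.54,.58,.003) if ((r[:,0]>=x)&(r[:,0]<x+.003)).any()])
E
```

```text
-0.05 [(567, 30), (570, 31), (573, 32), (576, 32), (579, 32)]
-0.044 [(567, 31), (570, 32), (573, 32), (576, 31), (579, 32)]
-0.038 []
-0.032 [(564, 31), (567, 31), (570, 32), (573, 31), (576, 31), (579, 32)]
-0.026 [(543, 100), (546, 100), (549, 100), (552, 61), (555, 60), (558, 60), (561, 60), (564, 100), (567, 100), (570, 100), (573, 31), (576, 32), (579, 32)]
-0.02 [(552, 61), (555, 60), (558, 61), (561, 60), (564, 32), (573, 30), (576, 31), (579, 31)]
-0.014 [(549, 59), (552, 61), (555, 61), (558, 61), (561, 59)]
-0.008 [(549, 61), (552, 61), (555, 61), (558, 60), (561, 59)]
-0.002 [(549, 59), (552, 61), (555, 61), (558, 61), (561, 59)]
0.004 [(549, 61), (552, 61), (555, 61), (558, 60)]
0.01 [(549, 60), (552, 61), (555, 56), (558, 52)]
0.016 [(549, 62), (552, 61)]
0.022 []
0.028 []
```

View pics/c2.png

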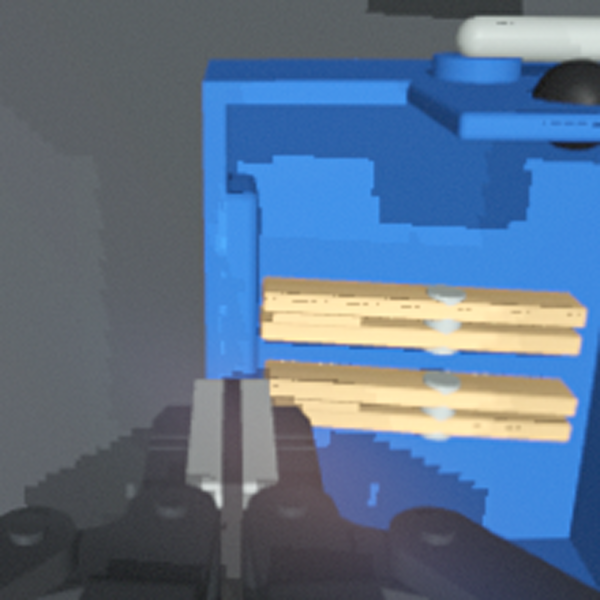

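The pads straddle the lip (gap at about (232,430) in the crop), yet the readout says shut with no force. A small test pull will show whether the tray follows.

>>> apply_moves --plan '[[[0,0,0],[0,0,0],0],[[0,0,0],[0,0,0],0],[[0,0,0],[0,-5,0],0],[[0,0,0],[0,-10,0],0],[[0,0,0],[0,-10,0],0]]' --squeeze 60

```text
clock: 2.65
ee_pos: [0.5475, -0.0335, 0.04]
ee_rot: [0.688, 0.725, -0.0, -0.0]
contact_force: [0.9, -0.1, -0.0]
width: -0.0
gripper_force: 0.0
```

```bash
cat > blue.py <<'E'
from h import *
w=cam('wrist');P=cloud(w);hsv=cv2.cvtColor(w['frame'],cv2.COLOR_RGB2HSV).astype(int);H,S,V=[hsv[...,i] for i in range(3)]
q=P[(abs(H-112)<12)&(S>130)&(V>60)&(w['depth']>0)]
r=q[(q[:,2]>.054)&(q[:,2]<.064)];print(len(r),np.percentile(r,[1,50,99],axis=0).round(4).tolist())
s=readout.state();print(s['clock'],s['width'],s['gripper_force'],s['contact_force'],s['ee_pos'])
E
python3 blue.py
```

```text
5726 [[0.5508, -0.0935, 0.0542], [0.6081, -0.0003, 0.0592], [0.6546, 0.0354, 0.0621]]
2.7 -0.0004926758452480375 0.0 [ 0.32592871 -0.60072195 -0.20412293] [ 0.54783845 -0.03354997  0.04009208]
```

```bash
python3 - <<'E'
from h import *
w=cam('wrist');P=cloud(w);M=np.array(w['mount']);print(M.round(3).tolist())
for z in(-.04,-.019,0,):
    p=np.linalg.inv(M)@[0,0,z,1];x=p[0]/-p[2];y=-p[1]/-p[2];K=w['K'];print(z,K[0][0]*x+K[0][2],K[1][1]*y+K[1][2],-p[2])
for r in range(240,320,6): print(r,[tuple((P[r,c]*1000).round().astype(int)) for c in(262,266,275,284,288)])
cv2.imwrite('pics/c3.png',np.hstack([cv2.resize(w['frame'][120:340,190:410],(500,500))[...,::-1]]))
c=cam('side');Ps=cloud(c);g=Ps.reshape(-1,3);k=(abs(g[:,0]-.548)<.03)&(abs(g[:,1]+.033)<.03)&(g[:,2]<.13)&(g[:,2]>.02);f=c['frame'].reshape(-1,3)
sel=k&(f.max(1).astype(int)-f.min(1)<40);print(np.c_[g[sel]*1000][np.argsort(g[sel,2])][:12].round())
E
```

```text
[[-0.001, 0.951, 0.308, 0.08], [1.0, 0.0, 0.001, 0.0], [0.001, 0.308, -0.951, -0.171], [0.0, 0.0, 0.0, 1.0]]
-0.04 274.3285848135574 287.42535014790565 0.14960792463776218
-0.019 274.42178833803354 266.7636357816038 0.1695853454676632
0 274.48901617990566 251.86031024717076 0.18766015478995463
240 [(np.int64(539), np.int64(-37), np.int64(15)), (np.int64(542), np.int64(-37), np.int64(15)), (np.int64(548), np.int64(-37), np.int64(14)), (np.int64(552), np.int64(-20), np.int64(55)), (np.int64(554), np.int64(-17), np.int64(61))]
246 [(np.int64(540), np.int64(-41), np.int64(15)), (np.int64(542), np.int64(-41), np.int64(14)), (np.int64(549), np.int64(-41), np.int64(14)), (np.int64(552), np.int64(-23), np.int64(55)), (np.int64(554), np.int64(-21), np.int64(59))]
252 [(np.int64(540), np.int64(-46), np.int64(15)), (np.int64(543), np.int64(-46), np.int64(14)), (np.int64(549), np.int64(-45), np.int64(15)), (np.int64(553), np.int64(-26), np.int64(56)), (np.int64(554), np.int64(-23), np.int64(61))]
258 [(np.int64(540), np.int64(-50), np.int64(15)), (np.int64(543), np.int64(-50), np.int64(16)), (np
[... 2030 characters left out ...]
))]
312 [(np.int64(543), np.int64(-21), np.int64(118)), (np.int64(544), np.int64(-21), np.int64(118)), (np.int64(548), np.int64(-29), np.int64(106)), (np.int64(551), np.int64(-21), np.int64(118)), (np.int64(552), np.int64(-21), np.int64(118))]
318 [(np.int64(543), np.int64(-21), np.int64(121)), (np.int64(544), np.int64(-21), np.int64(121)), (np.int64(548), np.int64(-31), np.int64(107)), (np.int64(551), np.int64(-21), np.int64(121)), (np.int64(552), np.int64(-21), np.int64(121))]
[[577. -21.  22.]
 [555. -41.  27.]
 [552. -12.  27.]
 [554. -57.  29.]
 [575. -16.  29.]
 [556. -55.  30.]
 [552. -12.  30.]
 [554. -39.  31.]
 [554. -33.  32.]
 [553. -14.  32.]
 [552. -29.  32.]
 [554. -57.  33.]]
```

View pics/c3.png

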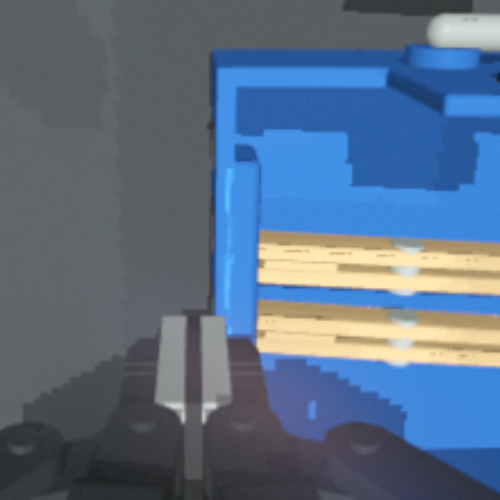

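```bash
python3 - <<'E'
from h import *
for n in('side','scene','wrist'):
    c=cam(n);P=cloud(c).reshape(-1,3)
    dx,dy=(0,-.008) if n=='scene' else (0,0)
    k=(P[:,0]>.53)&(P[:,0]<.5485)&(P[:,1]>-.05+dy)&(P[:,1]<-.015+dy)&(P[:,2]>.022)&(P[:,2]<.16)
    print(n,k.sum(),np.histogram(P[k,2],bins=np.arange(.02,.165,.01))[0],P[k].min(0).round(3))
s=readout.state();print(s['qpos'])
E
```

```text
side 195 [ 0  0  0  0  1 15 28 25 18 23 25 23 19 18] [ 0.53  -0.045  0.069]
scene 63 [ 0  0  0  0  0  3  4  3  3  9  6  9 16 10] [ 0.532 -0.056  0.073]
wrist 7764 [   0    0    0    0    0  165  352  398  483  888  657  686 1704 2431] [ 0.53  -0.045  0.072]
[-2.09500075e-01  4.03403819e-01 -2.99658294e-01  8.67683104e-01
  3.38911242e-05  1.30890442e+00]
```

All three cameras put the real fingertips at z ≈ 72 mm while the readout says 40: the fingers end about 32 mm short of the stated TCP. Laterally they agree. I'll go 32 mm lower from here on.

>>> apply_moves --plan '[[[0,0,0],[0,5,0],0.5],[[0,0,0],[0,10,0],0.5],[[0,0,0],[0,10,0],0.5],[[0,0,0],[0,10,0],0.5],[[0,0,0],[0,10,10],0.5],[[0,0,0],[0,10,20],0.5],[[0,0,0],[0,10,28],0.5],[[0,0,0],[0,10,31],0.5],[[0,0,0],[0,10,31],0],[[0,0,0],[0,10,31],0],[[0,0,0],[0,10,31],0],[[0,0,0],[0,10,31],0],[[0,0,0],[0,10,31],0]]' --squeeze 50

```text
clock: 4.58
ee_pos: [0.5582, -0.033, 0.0093]
ee_rot: [0.688, 0.725, 0.0, 0.0]
contact_force: [-1.1, 0.7, 6.6]
width: 0.105
gripper_force: 50.3
```

>>> apply_moves --plan '[[[0,0,0],[0,-3,-1],0],[[0,0,0],[0,-10,-1],0],[[0,0,0],[0,-22,-1],0],[[0,0,0],[0,-36,-1],0],[[0,0,0],[0,-50,-1],0],[[0,0,0],[0,-64,-1],0],[[0,0,0],[0,-78,-1],0],[[0,0,0],[0,-92,-1],0],[[0,0,0],[0,-106,-1],0],[[0,0,0],[0,-120,-1],0],[[0,0,0],[0,-131,-1],0],[[0,0,0],[0,-137,-1],0],[[0,0,0],[0,-140,0],0],[[0,0,0],[0,-140,0],0],[[0,0,0],[0,-140,0],0.4],[[0,0,0],[0,-140,0],0.4],[[0,0,0],[0,-140,0],0.4],[[0,0,0],[0,-140,-30],0.4],[[0,0,0],[0,-140,-70],0.4],[[0,0,0],[0,-140,-110],0.4]]'

```text
clock: 7.08
ee_pos: [0.418, -0.0403, 0.1202]
ee_rot: [0.688, 0.725, -0.0, -0.0]
contact_force: [0.8, -1.3, 0.0]
width: 0.403
gripper_force: 0.0
```

>>> apply_moves --plan '[[[0,0,0],[0,30,-20],0.4],[[0,0,0],[0,75,-30],0.4],[[0,0,0],[0,115,-30],0.4],[[0,0,0],[0,140,-30],0.4],[[0,0,0],[0,140,-30],0.4]]'

```text
clock: 7.7
ee_pos: [0.559, -0.0329, 0.1482]
ee_rot: [0.688, 0.726, -0.0, -0.0]
contact_force: [-0.0, 0.2, -0.3]
width: 0.399
gripper_force: 0.0
```

```bash
cat > look.py <<'E'
import sys
from h import *
w=cam('wrist');save(w,sys.argv[1]);P=cloud(w);np.save('Pw',P)
hsv=cv2.cvtColor(w['frame'],cv2.COLOR_RGB2HSV).astype(int);H,S,V=[hsv[...,i] for i in range(3)]
q=P[(abs(H-112)<12)&(S>130)&(V>60)&(w['depth']>0)]
r=q[(q[:,2]>.055)&(q[:,2]<.064)];print('rim',len(r),cv2.minAreaRect((r[:,:2]*1000).astype(np.float32)),np.percentile(r,[1,99],axis=0).round(3).tolist())
g=P[(S<60)&(w['depth']>0)];k=g[(g[:,2]>.04)&(g[:,2]<.068)&(g[:,0]>.48)&(g[:,0]<.66)&(abs(g[:,1]+.037)<.09)]
print('bar',len(k))
for y in np.arange(-.12,.05,.01):
    t=k[(k[:,1]>=y)&(k[:,1]<y+.01)]
    if len(t)>5:print(round(y,3),len(t),np.percentile(t[:,0],[5,50,95]).round(4),np.percentile(t[:,2],[5,50,95]).round(4))
s=readout.state();print(s['clock'],s['width'],s['ee_pos'])
E
python3 look.py w2.png
```

```text
rim 2797 ((463.2852478027344, -38.51336669921875), (100.86034393310547, 134.80226135253906), 2.591338872909546) [[0.412, -0.106, 0.055], [0.515, 0.026, 0.063]]
bar 3464
-0.12 181 [0.4886 0.6418 0.6582] [0.0527 0.0554 0.0569]
-0.11 359 [0.492  0.5469 0.5649] [0.0519 0.056  0.0578]
-0.1 105 [0.5569 0.5616 0.5662] [0.0538 0.0566 0.0581]
-0.09 106 [0.5563 0.561  0.5657] [0.0538 0.0567 0.0584]
-0.08 113 [0.5558 0.5604 0.5651] [0.0532 0.0565 0.0582]
-0.07 110 [0.5554 0.5601 0.5645] [0.0541 0.0564 0.0579]
-0.06 117 [0.5521 0.5588 0.5643] [0.0538 0.0571 0.0601]
-0.05 184 [0.5519 0.5589 0.5655] [0.0559 0.0592 0.061 ]
-0.04 200 [0.5505 0.5577 0.5653] [0.0523 0.0589 0.0609]
-0.03 200 [0.5502 0.5578 0.5648] [0.0534 0.0593 0.0608]
-0.02 172 [0.5515 0.5575 0.5637] [0.0536 0.0571 0.0601]
-0.01 124 [0.5527 0.557  0.5612] [0.055  0.0568 0.0581]
-0.0 140 [0.5513 0.5563 0.5606] [0.0535 0.0567 0.0582]
0.01 145 [0.5509 0.5553 0.56  ] [0.0533 0.0566 0.0582]
0.02 165 [0.4874 0.5545 0.5594] [0.054  0.0564 0.0582]
0.03 954 [0.4845 0.5206 0.5563] [0.0539 0.056  0.0577]
0.04 12 [0.5526 0.5546 0.5566] [0.0546 0.0549 0.0556]
7.75 0.3993907566717291 [ 0.55797374 -0.03290439  0.14843799]
```

View pics/w2.png

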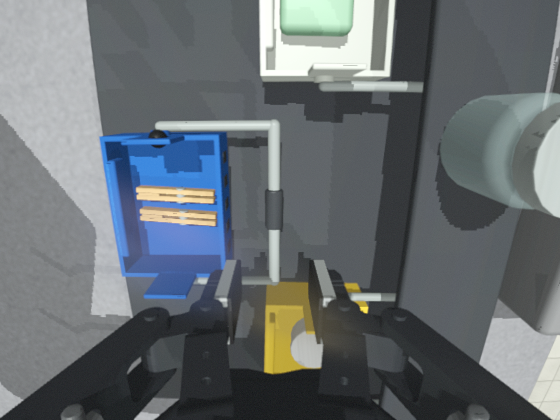

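The sleeve is seen at (275,210), straight out behind the drawn-out tray; the pegs are still inside. Sleeve centre measures (0.558, -0.035), already below the tool.

>>> apply_moves --plan '[[[0,0,0],[-2,0,35],0.4],[[0,0,0],[-2,0,75],0.4],[[0,0,0],[-2,0,105],0.4],[[0,0,0],[-2,0,125],0.4],[[0,0,0],[-2,0,138],0.4],[[0,0,0],[-2,0,143],0.4],[[0,0,0],[-2,0,143],0.4],[[0,0,0],[-2,0,143],0],[[0,0,0],[-2,0,143],0],[[0,0,0],[-2,0,143],0],[[0,0,0],[-2,0,143],0]]' --squeeze 40

```text
clock: 9.12
ee_pos: [0.5586, -0.0351, 0.0064]
ee_rot: [0.688, 0.725, 0.0, 0.0]
contact_force: [0.2, -0.9, 4.4]
width: 0.168
gripper_force: 39.2
```

>>> apply_moves --plan '[[[0,0,0],[0,-1.4,-16.5],0],[[0,0,0],[0,-5.7,-32.5],0],[[0,0,0],[0,-12.7,-47.5],0],[[0,0,0],[0,-22,-61],0],[[0,0,0],[0,-34,-72.5],0],[[0,0,0],[0,-47.5,-82],0],[[0,0,0],[0,-58,-87],0],[[0,0,0],[0,-69,-91],0],[[0,0,0],[0,-78.5,-93],0],[[0,0,0],[0,-87,-94],0],[[0,0,0],[0,-95,-94],0],[[0,0,0],[0,-98,-94],0],[[0,0,0],[0,-98,-94],0]]'

```text
clock: 10.75
ee_pos: [0.4617, -0.0403, 0.1016]
ee_rot: [0.688, 0.725, 0.002, 0.002]
contact_force: [6.8, 3.6, 15.1]
width: 0.174
gripper_force: 40.8
```

```bash
python3 look.py w3.png | head -1; python3 - <<'E'
from h import *
c=cam('side');w=cv2.imread('pics/w3.png');s=readout.state();print(s['contact_force'],s['width'])
P=cloud(c)
cv2.imwrite('pics/u.png',np.hstack([cv2.resize(c['frame'][90:370,200:480],(420,420))[...,::-1],w[:,60:440]]))
q=P.reshape(-1,3);x0,y0,z0=s['ee_pos']
for dz in range(20,170,10):
    k=q[(abs(q[:,2]-z0-dz/1000)<.005)&(abs(q[:,0]-x0)<.08)&(abs(q[:,1]-y0)<.07)]
    if len(k):print(dz,len(k),((k.min(0)-[x0,y0,0])*1000).round()[:2],((k.max(0)-[x0,y0,0])*1000).round()[:2])
E
```

```text
rim 3576 ((462.9420471191406, -39.82146453857422), (100.44412231445312, 130.3209228515625), 3.0303242206573486) [[0.411, -0.101, 0.056], [0.515, 0.026, 0.061]]
[ 6.41165753  4.02204732 15.86541876] 0.1746763432070113
30 12 [-14.   2.] [14. 15.]
40 38 [-21.  -9.] [21. 70.]
50 144 [-21. -69.] [21. 66.]
60 54 [-22. -10.] [19. 15.]
70 59 [-32. -10.] [35. 16.]
80 137 [-43. -13.] [41. 18.]
90 114 [-50. -16.] [47. 19.]
100 122 [-56. -11.] [54. 22.]
110 131 [-58.  -8.] [59. 21.]
120 211 [-64. -14.] [62. 22.]
130 187 [-59. -14.] [60. 25.]
140 137 [-42.  -9.] [40. 24.]
150 38 [-39.  -8.] [35. 30.]
160 104 [-38.  -6.] [31. 41.]
```

View pics/u.png

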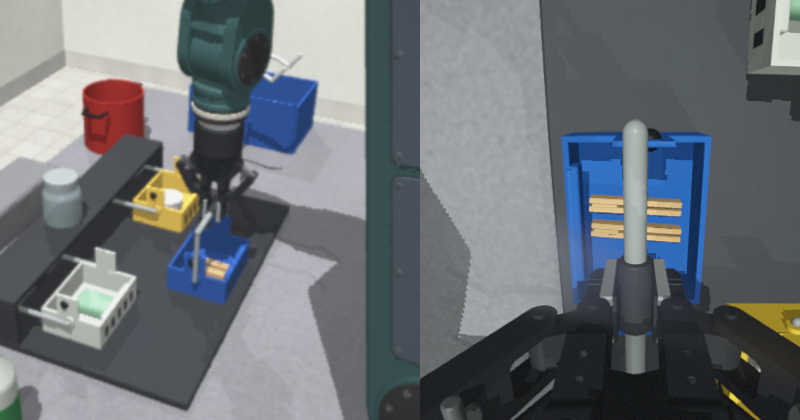

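The bar now stands over the tray's middle (bar column 635, tray 565–710) with the pegs inside. I'll let go briefly to confirm that the handle is latched.

>>> apply_moves --plan '[[[0,0,0],[0,1,0],0],[[0,0,0],[0,3,0],0.5],[[0,0,0],[0,3,0],0.5],[[0,0,0],[0,3,0],0.5],[[0,0,0],[0,3,0],0.5]]'

```text
clock: 11.48
ee_pos: [0.463, -0.04, 0.0998]
ee_rot: [0.688, 0.725, -0.0, -0.0]
contact_force: [0.1, 0.2, 0.3]
width: 0.495
gripper_force: 0.0
```

```bash
python3 look.py w4.png | head -1; python3 - <<'E'
from h import *
P=np.load('Pw.npy').reshape(-1,3)
k=P[(P[:,2]>.135)&(P[:,2]<.162)&(P[:,1]>-.03)&(P[:,1]<.04)&(abs(P[:,0]-.463)<.03)]
for y in np.arange(-.03,.04,.01):
    t=k[(k[:,1]>=y)&(k[:,1]<y+.01)]
    if len(t)>5:print(round(y,3),len(t),np.percentile(t,[5,50,95],axis=0)[:,[0,2]].round(4).tolist())
s=readout.state();print(s['contact_force'],s['width'],s['ee_pos'])
E
```

```text
rim 3206 ((462.8536071777344, -39.683929443359375), (100.76128387451172, 129.8124542236328), 2.970489978790283) [[0.411, -0.104, 0.055], [0.513, 0.026, 0.061]]
-0.03 1740 [[0.4364, 0.1384], [0.4629, 0.1526], [0.4894, 0.1599]]
-0.02 516 [[0.4564, 0.149], [0.4609, 0.1518], [0.4652, 0.153]]
-0.01 544 [[0.4561, 0.1491], [0.4605, 0.1518], [0.4649, 0.1532]]
0.0 589 [[0.4554, 0.149], [0.4599, 0.1517], [0.4643, 0.1531]]
0.01 630 [[0.4549, 0.1491], [0.4593, 0.1518], [0.4637, 0.1532]]
0.02 665 [[0.4545, 0.1495], [0.4588, 0.1517], [0.4631, 0.1532]]
0.03 406 [[0.4543, 0.1485], [0.4584, 0.1511], [0.4625, 0.153]]
[ 0.25944613 -0.02924938 -0.37606661] 0.5015363696357172 [ 0.46302122 -0.03996042  0.0998652 ]
```

Handle is latched (bar free-standing at z 0.148 over the tray centre). Regrip and lift.

>>> apply_moves --plan '[[[0,0,0],[0,0,0],0],[[0,0,0],[0,0,0],0],[[0,0,0],[0,0,0],0],[[0,0,0],[0,0,0],0],[[0,0,0],[0,0,-3],0],[[0,0,0],[0,0,-8],0],[[0,0,0],[0,0,-18],0],[[0,0,0],[0,0,-32],0],[[0,0,0],[0,0,-48],0],[[0,0,0],[0,0,-64],0],[[0,0,0],[0,0,-80],0],[[0,0,0],[0,0,-96],0],[[0,0,0],[0,0,-112],0],[[0,0,0],[0,0,-128],0],[[0,0,0],[0,0,-142],0],[[0,0,0],[0,0,-153],0],[[0,0,0],[0,0,-160],0],[[0,0,0],[0,0,-164],0],[[0,0,0],[0,0,-165],0]]' --squeeze 70

```text
clock: 13.9
ee_pos: [0.4632, -0.04, 0.2649]
ee_rot: [0.688, 0.725, -0.0, -0.0]
contact_force: [-0.5, 0.8, -5.1]
width: 0.163
gripper_force: 68.5
```

>>> apply_moves --plan '[[[0,0,0],[-2,-1,0],0],[[0,0,0.2],[-8,-4,0],0],[[0,0,0.4],[-18,-8,0],0],[[0,0,0.8],[-33,-15,0],0],[[0,0,1.2],[-50,-23,0],0],[[0,0,1.6],[-70,-32,0],0],[[0,0,2.2],[-93,-42,0],0],[[0,0,2.7],[-117,-53,0],0],[[0,0,3.2],[-141,-63,0],0],[[0,0,3.8],[-167,-75,0],0],[[0,0,4.5],[-194,-87,0],0],[[0,0,5],[-218,-98,0],0],[[0,0,5.5],[-241,-109,0],0],[[0,0,6.1],[-265,-119,0],0],[[0,0,6.5],[-285,-128,0],0],[[0,0,6.9],[-302,-136,0],0],[[0,0,7.3],[-317,-143,0],0],[[0,0,7.5],[-327,-147,0],0],[[0,0,7.7],[-333,-150,0],0],[[0,0,7.7],[-335,-151,0],0]]'

```text
clock: 16.4
ee_pos: [0.33, -0.3825, 0.2649]
ee_rot: [0.735, 0.678, 0.0, -0.0]
contact_force: [1.0, 0.5, -5.6]
width: 0.161
gripper_force: 68.5
```

```bash
python3 - <<'E'
from h import *
c=cam('side');w=cam('wrist');P=cloud(w);s=readout.state();print(s['clock'],s['ee_pos'],s['contact_force'],s['width'])
cv2.imwrite('pics/t.png',np.hstack([cv2.resize(c['frame'][60:270,280:490],(420,420)),w['frame'][:,:380] if 0 else cv2.resize(w['frame'],(378,284),interpolation=cv2.INTER_AREA)[:,:].repeat(1,0) if 0 else w['frame'][:,180:560]])[...,::-1])
for nm,P in(('wrist',P),('side',cloud(c))):
    q=P.reshape(-1,3);q=q[(q[:,2]>.24)&(q[:,2]<.30)&(q[:,1]<-.33)&(q[:,1]>-.47)&(q[:,0]>.44)&(q[:,0]<.57)]
    for lo,hi in((-.47,-.40),(-.39,-.33)):
        r=q[(q[:,1]>lo)&(q[:,1]<hi)]
        print(nm,len(r),[(round(x,3),(t[:,1].mean()).round(4),np.median(t[:,2]).round(4)) for x in np.arange(.445,.56,.01) for t in [r[(r[:,0]>=x)&(r[:,0]<x+.01)]] if len(t)>3])
E
```

```text
16.5 [ 0.33005136 -0.38227458  0.2650091 ] [-0.43255456 -0.40476058 -5.73516159] 0.16489984102077007
wrist 1373 [(np.float64(0.445), np.float64(-0.4361), np.float64(0.278)), (np.float64(0.455), np.float64(-0.4358), np.float64(0.2664)), (np.float64(0.465), np.float64(-0.4367), np.float64(0.254)), (np.float64(0.475), np.float64(-0.439), np.float64(0.2564)), (np.float64(0.485), np.float64(-0.4398), np.float64(0.261)), (np.float64(0.495), np.float64(-0.4404), np.float64(0.2645)), (np.float64(0.505), np.float64(-0.4411), np.float64(0.2656)), (np.float64(0.515), np.float64(-0.4418), np.float64(0.2659))]
wrist 942 [(np.float64(0.445), np.float64(-0.3541), np.float64(0.279)), (np.float64(0.455), np.float64(-0.3527), np.float64(0.2793)), (np.float64(0.465), np.float64(-0.3522), np.float64(0.2617)), (np.float64(0.475), np.float64(-0.3552), np.float64(0.2546)), (np.float64(0.485), np.float64(-0.3565), np.float64(0.2578)), (np.float64(0.495), np.float64(-0.3572), np.float64(0.2623))]
side 171 [(np.float64(0.445), np.float64(-0.4365), np.float64(0.2762)), (np.float64(0.455), np.float64(-0.4371), 
[... 626 characters left out ...]
64(0.2683))]
side 157 [(np.float64(0.455), np.float64(-0.3519), np.float64(0.274)), (np.float64(0.465), np.float64(-0.352), np.float64(0.2614)), (np.float64(0.475), np.float64(-0.3526), np.float64(0.2523)), (np.float64(0.485), np.float64(-0.3538), np.float64(0.2537)), (np.float64(0.495), np.float64(-0.3554), np.float64(0.2596)), (np.float64(0.505), np.float64(-0.3544), np.float64(0.2623)), (np.float64(0.515), np.float64(-0.3564), np.float64(0.2636)), (np.float64(0.525), np.float64(-0.357), np.float64(0.2639)), (np.float64(0.535), np.float64(-0.3584), np.float64(0.2641)), (np.float64(0.545), np.float64(-0.3594), np.float64(0.2654)), (np.float64(0.555), np.float64(-0.3705), np.float64(0.268))]
```

View pics/t.png

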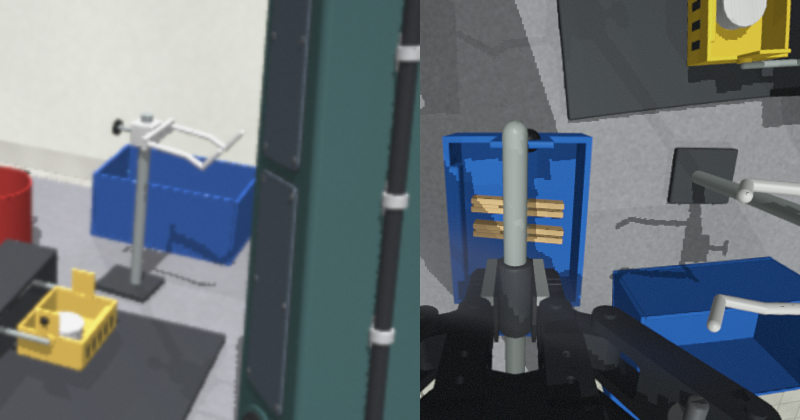

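Wrist view: tray hangs level from the gripper with pegs inside, the prong tip at (717,315) ahead of it. Prongs in the wrist and side views agree: seat at (0.476, -0.396).

>>> apply_moves --plan '[[[0,0,0],[0,1,0],0],[[0,0,0],[0,4,0],0],[[0,0,0],[0,9,0],0],[[0,0,0],[0,17,0],0],[[0,0,0],[0,27,0],0],[[0,0,0],[0,39,0],0],[[0,0,0],[-1,52,0],0],[[0,0,0],[-1,66,0],0],[[0,0,0],[-1,80,0],0],[[0,0,0],[-1,94,0],0],[[0,0,0],[-2,107,0],0],[[0,0,0],[-2,119,0],0],[[0,0,0],[-2,129,0],0],[[0,0,0],[-2,137,0],0],[[0,0,0],[-2,143,0],0],[[0,0,0],[-2,146,0],0],[[0,0,0],[-2,147,0],0],[[0,0,0],[-2,147,0],0],[[0,0,0],[-2,147,0],0]]'

```text
clock: 18.88
ee_pos: [0.4761, -0.3965, 0.2651]
ee_rot: [0.736, 0.677, -0.0, 0.0]
contact_force: [0.2, -0.6, -6.0]
width: 0.158
gripper_force: 68.5
```

>>> apply_moves --plan '[[[0,0,0],[0,0,3],0],[[0,0,0],[0,0,9],0],[[0,0,0],[0,0,17],0],[[0,0,0],[0,0,25],0],[[0,0,0],[0,0,32],0],[[0,0,0],[0,0,38],0],[[0,0,0],[0,0,43],0],[[0,0,0],[0,0,46],0],[[0,0,0],[0,0,49],0],[[0,0,0],[0,0,51],0],[[0,0,0],[0,0,52],0]]'

```text
clock: 20.25
ee_pos: [0.4774, -0.3969, 0.214]
ee_rot: [0.735, 0.678, 0.001, 0.002]
contact_force: [5.5, 0.7, 7.4]
width: 0.16
gripper_force: 69.9
```

>>> apply_moves --plan '[[[0,0,0],[0,1,-0.5],0],[[0,0,0],[0,2,-1],0],[[0,0,0],[0,2,-1],0],[[0,0,0],[0,2,-1],0]]'

```text
clock: 20.75
ee_pos: [0.4782, -0.3965, 0.2137]
ee_rot: [0.736, 0.678, -0.0, -0.0]
contact_force: [1.9, 0.7, -3.5]
width: 0.162
gripper_force: 68.6
```

```bash
python3 - <<'E'
from h import *
c=cam('scene');w=cam('wrist');s=readout.state();print(s['clock'],s['ee_pos'],s['contact_force'],s['width'])
cv2.imwrite('pics/s.png',np.hstack([cv2.resize(c['frame'][200:400,30:230],(420,420)),w['frame'][:,120:500]])[...,::-1])
E
```

```text
20.85 [ 0.47817891 -0.39651858  0.21375364] [-0.11981617  0.09872979 -4.76351925] 0.16176321116887968
```

View pics/s.png

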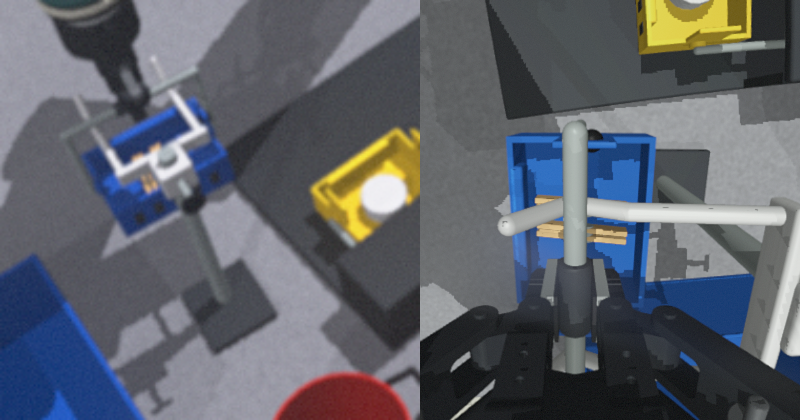

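The bar lies across the prongs at the V, with the sleeve midway and the pegs inside. Lower the last millimetre and let go gently.

>>> apply_moves --plan '[[[0,0,0],[0,0,0.5],0],[[0,0,0],[0,0,0.7],0],[[0,0,0],[0,0,0.7],0.2],[[0,0,0],[0,0,0.7],0.25],[[0,0,0],[0,0,0.7],0.35],[[0,0,0],[0,0,0.7],0.45],[[0,0,0],[0,0,0.7],0.45],[[0,0,0],[0,0,-5],0.45],[[0,0,0],[0,0,-20],0.45],[[0,0,0],[0,0,-40],0.45],[[0,0,0],[0,0,-65],0.45],[[0,0,0],[0,0,-90],0.45],[[0,0,0],[0,0,-110],0.45],[[0,0,0],[0,0,-120],0.45]]' --squeeze 30

```text
clock: 22.6
ee_pos: [0.4784, -0.3968, 0.3355]
ee_rot: [0.735, 0.678, -0.0, 0.001]
contact_force: [1.1, 0.4, 0.7]
width: 0.454
gripper_force: 0.0
```

>>> apply_moves --plan '[[[0,0,0],[0,0,0],0.45],[[0,0,0],[0,0,0],0.45],[[0,0,0],[0,0,0],0.45],[[0,0,0],[0,0,0],0.45],[[0,0,0],[0,0,0],0.45],[[0,0,0],[0,0,0],0.45],[[0,0,0],[0,0,0],0.45],[[0,0,0],[0,0,0],0.45],[[0,0,0],[0,0,0],0.45],[[0,0,0],[0,0,0],0.45],[[0,0,0],[0,0,0],0.45],[[0,0,0],[0,0,0],0.45],[[0,0,0],[0,0,0],0.45],[[0,0,0],[0,0,0],0.45],[[0,0,0],[0,0,0],0.45],[[0,0,0],[0,0,0],0.45]]'

```text
clock: 24.6
ee_pos: [0.4783, -0.3966, 0.334]
ee_rot: [0.736, 0.678, 0.0, -0.0]
contact_force: [0.6, -0.5, 0.6]
width: 0.455
gripper_force: 0.0
```

```bash
python3 - <<'E'
from h import *
def m():
    w=cam('wrist');P=cloud(w);hsv=cv2.cvtColor(w['frame'],cv2.COLOR_RGB2HSV).astype(int)
    q=P[(abs(hsv[...,0]-112)<12)&(hsv[...,1]>130)&(P[...,2]>.1)];print(np.percentile(q,[1,50,99],axis=0).round(4).tolist(),np.median(q[(q[:,2]>.165)&(q[:,2]<.176)],axis=0));return w,P
w,P=m()
for i in range(8): cam('side')
m();q=P.reshape(-1,3);k=q[(q[:,2]>.255)&(q[:,2]<.275)&(abs(q[:,0]-.478)<.015)]
print(np.percentile(k,[2,50,98],axis=0).round(4).tolist())
c=cam('scene');cv2.imwrite('pics/e.png',np.hstack([cv2.resize(c['frame'][200:400,30:230],(420,420)),w['frame'][:,120:500]])[...,::-1])
E
```

```text
[[0.4292, -0.7038, 0.1014], [0.4991, -0.4302, 0.1323], [0.726, -0.3295, 0.447]] [ 0.44329397 -0.39848283  0.17105599]
[[0.4292, -0.7038, 0.1014], [0.4991, -0.4302, 0.1323], [0.7259, -0.3297, 0.4458]] [ 0.44283135 -0.39802378  0.17106189]
[[0.4652, -0.4653, 0.2574], [0.4789, -0.3874, 0.2648], [0.4905, -0.3245, 0.2697]]
```

View pics/e.png

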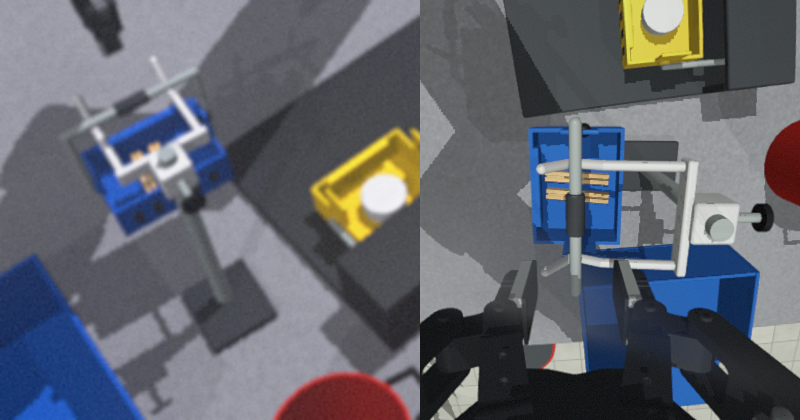

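The tray hangs still and level in both V seats. The sleeve at (576,215) is centred between the prongs, the pegs are inside, and the gripper is clear.

```bash
python3 -c "
from station import env
print(env.hand_in())"
```

```text
the job is handed in; nothing more can be done
None
```

The blue tray, with both pegs inside and its handle latched upright, hangs still from the twin hook by the middle of its crossbar; the job was handed in at about 25 s with nothing else moved.

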